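Shift the bar feeder's gearbox lever into the green slot

ROBOT

A 6-joint arm with a two-finger parallel gripper is mounted at the origin on the work surface. World frame = base frame: x ahead of the robot, y to its left, z up, the work surface at z = 0. Lengths are in m, angles in rad, forces in N, time in s.
With the tool pointing down it reaches from about 0.275 to 0.825 m from the base axis. Payload 4.9 kg.
Tool frame: the origin (TCP) lies on the centre line of the jaws, within the pads' length; the fingertips stand 19 mm ahead of it and the grasp point (between the pads) is the TCP; z points along the fingers, y is the direction in which the jaws open and shut (so a half turn about z gives the same grasp; the last joint's range is limited). The gripper opens to 85 mm and grips with 20 to 120 N. Pads are 22 mm wide; open, the fingers measure 114 mm over their backs; the gripper's body (76 mm by 85 mm) begins 54 mm behind the grasp point. The pads swing forward as they close: fully open they stand 13 mm farther back than shut.
Start: joints at [1.055, 0.326, -0.193, 1.052, 0, 1.437], TCP at [0.205, 0.51, 0.25] pointing down, gripper open.
Joint ranges: [-2.65, 2.65], [-0.97, 1.79], [-1.3, 1.35], [-1.93, 2.1], [-1.47, 1.37], [-3.14, 3.14]. Speed limits (rad/s): [2.57, 2.57, 3.14, 3.14, 3.14, 3.14].

INTERFACE

Orientations are given as a unit quaternion [x, y, z, w].
In Python, from workcell import telemetry, capture, close_job gives the robot as it stands.
- The arm moves only by the shell command python3 -m inch 'ROWS' [FORCE]. ROWS is a JSON object of lists of equal length, an entry for each row: "slide": the shift along the tool's x, y, z in m, a list of three; "rot": the turn, a rotation vector about the tool's x, y, z in degrees, a list of three; "claw": the gripper's target within -1 to 1 (fully open at 1, half-way at 0, shut at -1). In form: {"slide": [[dx, dy, dz], ...], "rot": [[rx, ry, rz], ...], "claw": [claw, ...]}. A call has 1 to 12 rows; each row shifts and turns the commanded pose from where the row before left it, along the tool's axes as they then stand; what a row does not reach is not made up. A row lasts 1/8 s, in which the tool goes at most 62.5 mm and 10.7 degrees, less where a joint would pass 70% of its speed; a pose out of reach is approached as far as the arm can. A call is refused whole if a number of a shift passes 0.0625 or a number of a turn 10.7, either way. A call with a gripper value outside its range is refused whole. The fingers move at their own pace and stop on an object; FORCE is the grip in N (left out, the last holds). Time passes only in rows, so rows that do not move let the fingers close. It gives the time, the measured TCP pose, the force and the opening at its end, in the units of the state.
- telemetry.get_state(): the state, without advancing time (a new reading comes with each control period).
- capture(name): name is "scene" or "top" or "wrist"; returns a dict with "pixels" (384x512x3 uint8, red, green, blue), "intrinsics" (3x3 intrinsics, pixels), "k1" (the pictures are not rectified: a ray, as slopes to the right and down, at radius r is drawn at 1 + k1 r^2 times it, then the intrinsics apply), "eye" and "attitude" of the camera in the world; the wrist camera has in their place "tool_from_camera" (4x4, takes a point from camera to tool coordinates, whose origin is the TCP and whose axes are the flange's). Camera axes: x right, y down, z forward; pixel columns grow to the right and rows downward; lengths in m; the calibration is good to about 2 mm. A picture is of the moment at which its call begins: read the wrist's pose just before it. There is no depth.
- close_job(): hands the job in, once; it reports no verdict.
The state is a dict: "t": time; "qpos": joint angles; "qd": joint speeds; "joint_efforts": joint torques, N m; "position": TCP position; "orientation": TCP orientation; "wrist_force": force on the tool from outside, world axes, zero at the start; "moment": the same for the moment, N m; "gripper_width": finger opening in m.
Only numpy, scipy, OpenCV 4.12 (cv2) and the standard library are available. Lean on these libraries where they do the work, as an engineer would, in place of code of your own. Each camera call takes 0.05 s, during which the arm holds its last target.

TASK

Push the red-knobbed gearbox lever out of the unmarked column, through the gate, and fully home into the slot with the green marker, without running it home in any other marked slot on the way and without forcing it. Only push it, with closed or open fingers. Leave the tools, stock and mug on the bench where they are, and finish with the robot clear of the lever.

Things in the scene. Friction and masses are not known exactly. Their poses are not given: they have to be found in the camera images.
- gearbox: grey feed gearbox bolted to the bench, 190 x 170 mm, 112 mm high with its gate plate; blue motor at its +x side (x 100 to 260, y -25 to 65, 123 mm high), steel feed roller on its -y side (to y -145 mm). Origin: centre of its underside, below the lever; x along the slots (away from the robot at yaw 0), y across them. The lever starts anywhere in the unmarked +y column.
- gate: aluminium gate plate 150 x 140 mm, 108 to 112 mm above the bench; frame = gearbox frame. Three slot columns along x, where the 10 mm stem crosses the plate at y = +31, 0, -31 mm, joined by one crossbar along y at x = 0; slots 16 mm wide, mouths rounded. The lever moves across only in the crossbar, along x only in a column. The +y column has no markers; each other slot end has one.
- knob (a point): centre of the lever's red ball knob (40 mm across) on a 10 mm stem, 180 mm from the pivot 10 mm above the gearbox origin. In the gearbox frame (mm): upright (0,0,190); home in a centre slot (+-53,0,182); neutral in an outer column (0,+-53,182); home in an outer slot (+-53,+-51,174). Stays where left; 2 to 3 N at the knob moves it; solid stops end each slot.
- select (a joint): lever's lean across the columns, rad: +0.30 in the unmarked +y column, 0 in the centre column, -0.30 in the -y column (stops at +-0.305)
- shift (a joint): lever's lean along the slots, rad: 0 in the neutral crossbar, +0.30 home at the +x slot end, -0.30 home at the -x end (stops there)
- mark_green: green marker: fixed disc, 18 mm across, 3 mm thick, on the gate plate past the outer end of one slot, joined to it by a black line; origin: centre of its underside, 112 mm above the bench. With the lever home in that slot the knob's centre stands straight above the disc. Which marked slot it belongs to changes between starts.
- mark_blue: blue marker: fixed disc, 18 mm across, 3 mm thick, on the gate plate past the outer end of one slot, joined to it by a black line; origin: centre of its underside, 112 mm above the bench. With the lever home in that slot the knob's centre stands straight above the disc. Which marked slot it belongs to changes between starts.
- mark_yellow: yellow marker: fixed disc, 18 mm across, 3 mm thick, on the gate plate past the outer end of one slot, joined to it by a black line; origin: centre of its underside, 112 mm above the bench. With the lever home in that slot the knob's centre stands straight above the disc. Which marked slot it belongs to changes between starts.
- mark_black: black marker: fixed disc, 18 mm across, 3 mm thick, on the gate plate past the outer end of one slot, joined to it by a black line; origin: centre of its underside, 112 mm above the bench. With the lever home in that slot the knob's centre stands straight above the disc. Which marked slot it belongs to changes between starts.
- oil_bottle: bystander: yellow oil bottle, 56 mm across, 150 mm high, loose; origin under its centre
- wrench: bystander: steel wrench 190 mm long, lying flat along its x, loose
- hammer: bystander: hammer lying along its x, loose
- bar_offcut: bystander: round steel offcut standing up, 36 mm across, 70 mm high, loose
- disc: bystander: brown grinding disc 115 mm across, 6 mm thick, lying flat, loose
- billet: bystander: dark steel billet 70 x 40 x 30 mm, loose
- mug: bystander: white mug 80 mm across, 90 mm high, loose

How it is judged:
At the end, for the whole second after the job is handed in: The lever rests fully home in the green-marked slot: the knob's centre within 10 mm, seen from above, of the green marker's centre, and not moving (horizontal distance between knob and mark_green below 0.01 m and velocity of joint select between -0.05 and 0.05 rad/s and velocity of joint shift between -0.05 and 0.05 rad/s); the robot touches nothing.
It fails at once if the lever is run home in a slot with another marker (knob within 15 mm of that marker, seen from above) (horizontal distance between knob and mark_blue below 0.015 m or horizontal distance between knob and mark_yellow below 0.015 m or horizontal distance between knob and mark_black below 0.015 m).
It fails at once if the lever is forced: the robot's fingers press on the gearbox or its lever with more than 40 N (contact force between the fingers and gearbox above 40 N).
It fails at once if a tool, piece of stock, bottle or mug is moved more than 25 mm or lifted (distance of any of oil_bottle, wrench, hammer, bar_offcut, disc, billet, mug from where it was at the start of the episode above 0.025 m).
It also fails if it takes over 46 s, if anything falls off the work surface, if the arm or the gripper's body presses on something with over 40 N, if the wrist force passes 120 N, or if a joint passes its speed limit or range.

## Working session

There is one attempt and no reset: what is moved stays moved. The work goes in short steps, Python scripts to look and compute and a shell command to move; the robot and the scene stay as the last step left them, time stands still between calls to the robot, and variables do not carry over. Pictures are saved under pics/ and viewed, and the job is handed in when it is done.

```bash
mkdir -p pics; ls
python3 - <<'E'
from workcell import telemetry, capture
import cv2,pickle
s=telemetry.get_state();print(s)
for n in("scene","top"):
    c=capture(n);pickle.dump(c,open(n+'.pkl','wb'))
    print(n,c['intrinsics'],c['k1'],c['eye'],c['attitude'])
    cv2.imwrite(f'pics/{n}0.png',cv2.resize(c['pixels'][:,:,::-1],(800,600),interpolation=cv2.INTER_CUBIC))
E
```

```text
pics
{'t': 0.0, 'qpos': array([ 1.05481604e+00,  3.26924193e-01, -1.93584241e-01,  1.05200606e+00,
       -5.44735488e-06,  1.43658315e+00]), 'qd': array([-1.56730966e-04,  8.34270890e-04, -4.10899318e-04, -7.77416345e-04,
       -9.96651133e-05, -4.61673358e-06]), 'joint_efforts': array([-1.01065049e-03, -4.43396544e+01,  2.62442189e+01,  1.53627136e-02,
       -2.35317348e-04, -6.36779674e-06]), 'position': array([0.20463185, 0.50992181, 0.2495124 ]), 'orientation': array([ 1.89726404e-01,  9.81836623e-01, -8.14954904e-04, -2.71810781e-04]), 'wrist_force': array([-0.0147653 ,  0.25934472,  0.95955596]), 'moment': array([0.00968231, 0.04495082, 0.02501976]), 'gripper_width': 0.08510230250114961}
scene [[382.25233698   0.         257.09240227]
 [  0.         382.25233698 190.50501284]
 [  0.           0.           1.        ]] -0.10018806598750499 [ 1.12449832 -0.50457231  0.7243807 ] [ 0.81205818  0.37031068 -0.17602551 -0.41526682]
top [[407.48731627   0.         253.30787284]
 [  0.         407.48731627 190.08086292]
 [  0.           0.           1.        ]] 0.04012529238718882 [0.3252295  0.0497409  1.12806519] [ 0.73536923 -0.6697545   0.06969174 -0.07618445]
```

View pics/scene0.png

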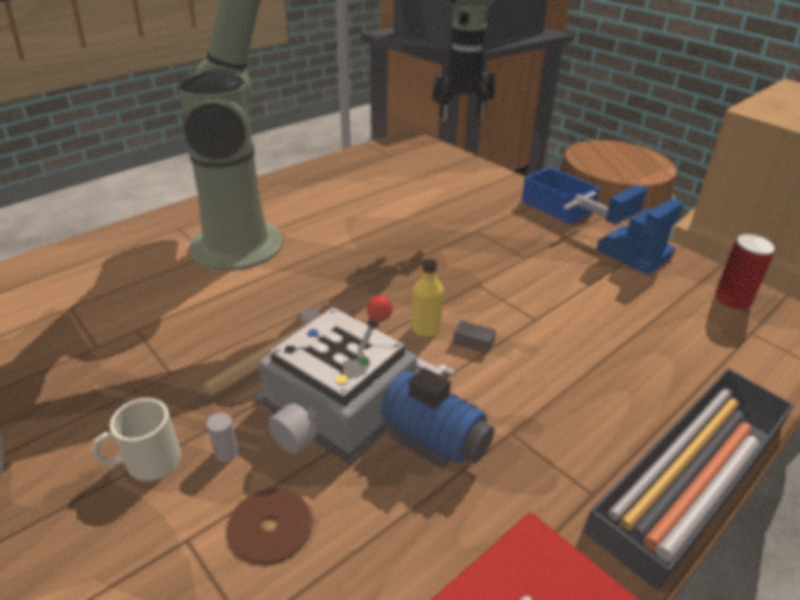

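View pics/top0.png

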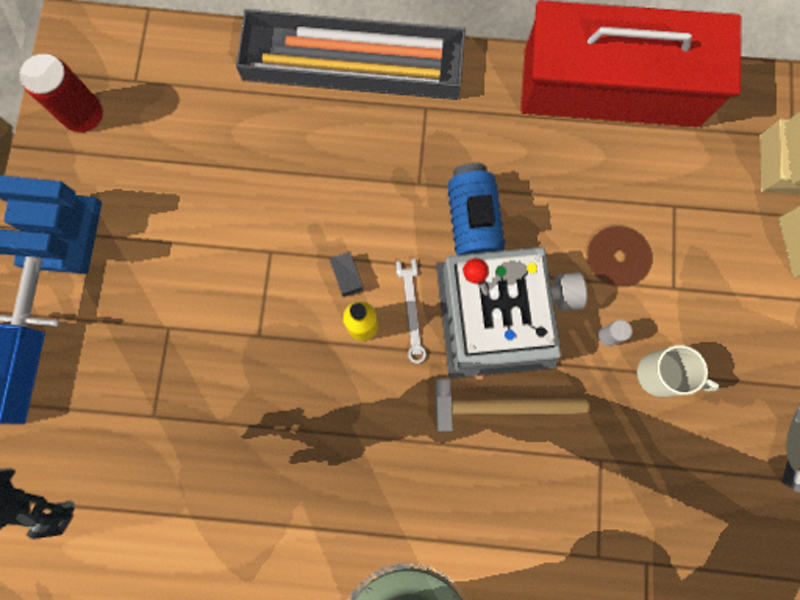

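The top view shows the gearbox at about (505,305), with the red knob at about (476,270), at the +x end of the +y column. Green (501,271) is at the centre column's +x end. Yellow is -y/+x, blue is centre/-x and black is -y/-x. I'll enlarge this to get the pose.

Run:
```python
import cv2,pickle
c=pickle.load(open('top.pkl','rb'))
im=c['pixels'][150:250,270:390,::-1]
cv2.imwrite('pics/topcrop.png',cv2.resize(im,None,fx=6,fy=6,interpolation=cv2.INTER_CUBIC))
```

```text
(no output)
```

View pics/topcrop.png

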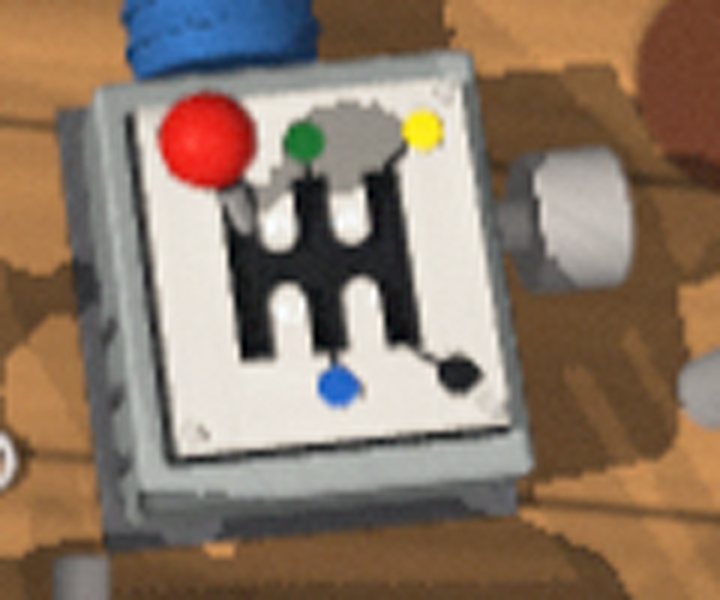

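Crop pixels: green (306,141), yellow (423,131), blue (339,385), black (459,373), knob centre (207,140). I'll fit the pose to these.

```bash
cat > h.py <<'E'
import numpy as np,cv2
from scipy.spatial.transform import Rotation as R
def ray(c,uv,eye=None,Rm=None):
    K=c['intrinsics'];p=np.array([(uv[0]-K[0,2])/K[0,0],(uv[1]-K[1,2])/K[1,1]])
    q=p.copy()
    for _ in range(20): q=p/(1+c['k1']*(q@q))
    d=np.array([*q,1.])
    if Rm is None: eye=np.array(c['eye']);Rm=R.from_quat(c['attitude']).as_matrix()
    return eye,Rm@d
def atz(c,uv,z):
    e,d=ray(c,uv);return e+d*(z-e[2])/d[2]
def proj(c,P,eye=None,Rm=None):
    if Rm is None: eye=np.array(c['eye']);Rm=R.from_quat(c['attitude']).as_matrix()
    q=Rm.T@(np.array(P)-eye);p=q[:2]/q[2];p=p*(1+c['k1']*(p@p));K=c['intrinsics']
    return np.array([K[0,0]*p[0]+K[0,2],K[1,1]*p[1]+K[1,2]])
E
python3 - <<'E'
from h import *
import pickle
c=pickle.load(open('top.pkl','rb'))
f=lambda u:((u[0]+.5)/6-.5+270,(u[1]+.5)/6-.5+150)
px=dict(green=(306,141),yellow=(423,131),blue=(339,385),black=(459,373))
loc=dict(green=(53,0),yellow=(53,-51),blue=(-53,0),black=(-53,-51))
W=np.array([atz(c,f(px[k]),.115)[:2] for k in px]);L=np.array([loc[k] for k in px])/1e3
print(W)
a=L-L.mean(0);b=W-W.mean(0)
yaw=np.arctan2((a[:,0]*b[:,1]-a[:,1]*b[:,0]).sum(),(a*b).sum())
Q=np.array([[np.cos(yaw),-np.sin(yaw)],[np.sin(yaw),np.cos(yaw)]])
o=W.mean(0)-Q@L.mean(0)
print('yaw',np.degrees(yaw),o,'res mm',(W-(L@Q.T+o))*1e3)
k=atz(c,f((207,140)),.176)[:2];print('knob',k,'local',Q.T@(k-o))
for n,z,u in [('bottle',.075,(360,320)),('bottletop',.15,(358,312)),('wrench1',0.005,(408,268)),('wrench2',.005,(417,354)),('billet',.03,(346,273)),('hammerhead',.02,(444,405)),('mug',.09,(682,370)),('off',.07,(622,328)),('disc',.006,(620,255))]:
    print(n,atz(c,(u[0]*.64,u[1]*.64),z)[:2].round(3), (Q.T@(atz(c,(u[0]*.64,u[1]*.64),z)[:2]-o)).round(3))
from workcell import telemetry,capture
print(R.from_quat(telemetry.get_state()['orientation']).as_matrix().round(3))
E
```

```text
[[ 0.59728916 -0.09823621]
 [ 0.60629409 -0.14756279]
 [ 0.4936183  -0.11816381]
 [ 0.5033826  -0.16766185]]
yaw 10.925956097457592 [ 0.54531276 -0.10786841] res mm [[-0.0628682  -0.41344234]
 [-0.72449353  0.33550202]
 [ 0.34480593 -0.24977196]
 [ 0.4425558   0.32771228]]
knob [ 0.57764315 -0.04982884] local [0.04274518 0.05085957]
bottle [0.5   0.126] [0.    0.238]
bottletop [0.5   0.125] [-0.     0.237]
wrench1 [0.616 0.054] [0.1   0.146]
wrench2 [0.461 0.024] [-0.058  0.146]
billet [0.59  0.163] [0.095 0.257]
hammerhead [ 0.376 -0.029] [-0.151  0.109]
mug [ 0.465 -0.401] [-0.134 -0.273]
off [ 0.529 -0.312] [-0.055 -0.197]
disc [ 0.675 -0.327] [ 0.086 -0.24 ]
[[-0.928  0.373 -0.001]
 [ 0.373  0.928 -0.001]
 [ 0.    -0.002 -1.   ]]
```

```bash
python3 -m inch '{"slide":[[0,0,0],[0,0,0],[0,0,0],[0,0,0]],"rot":[[0,0,-8.2],[0,0,-8.2],[0,0,-8.2],[0,0,-8.2]],"claw":[-1,-1,-1,-1]}' 30
python3 -m inch '{"slide":[[-0.0154,-0.031,0],[-0.0154,-0.031,0],[-0.0154,-0.031,0],[-0.0154,-0.031,0],[-0.0154,-0.031,0],[-0.0154,-0.031,0],[-0.0154,-0.031,0],[-0.0154,-0.031,0],[-0.0154,-0.031,0],[-0.0154,-0.031,0]],"rot":[[0,0,0],[0,0,0],[0,0,0],[0,0,0],[0,0,0],[0,0,0],[0,0,0],[0,0,0],[0,0,0],[0,0,0]],"claw":[-1,-1,-1,-1,-1,-1,-1,-1,-1,-1]}'
python3 -m inch '{"slide":[[-0.0154,-0.031,0],[-0.0154,-0.031,0],[-0.0154,-0.031,0],[-0.0154,-0.031,0],[-0.0154,-0.031,0],[-0.0154,-0.031,0],[-0.0154,-0.031,0],[-0.0154,-0.031,0],[-0.0154,-0.031,0],[-0.0154,-0.031,0],[0,0,0]],"rot":[[0,0,0],[0,0,0],[0,0,0],[0,0,0],[0,0,0],[0,0,0],[0,0,0],[0,0,0],[0,0,0],[0,0,0],[0,0,0]],"claw":[-1,-1,-1,-1,-1,-1,-1,-1,-1,-1,-1]}'
cat > look.py <<'E'
import sys
from h import *
from workcell import telemetry,capture
y=np.radians(10.93);Q=np.array([[np.cos(y),-np.sin(y)],[np.sin(y),np.cos(y)]]);o=np.array([.5453,-.1079])
s=telemetry.get_state();p=s['position'];Rt=R.from_quat(s['orientation']).as_matrix()
print('t',s['t'],'tcp local mm',(Q.T@(p[:2]-o)*1e3).round(1),'z',p[2].round(4),'w',s['gripper_width'],'F',s['wrist_force'].round(1))
print('axes local',(Q.T@Rt[:2,:2]).round(3).tolist(), Rt[2].round(3))
n=sys.argv[1]
for cam in sys.argv[2:]:
    c=capture(cam);im=c['pixels'][:,:,::-1]
    if cam=='top': im=cv2.resize(im[130:250,250:410],None,fx=5,fy=5,interpolation=cv2.INTER_CUBIC)
    elif cam=='scene': im=cv2.resize(im[150:300,140:340],None,fx=4,fy=4,interpolation=cv2.INTER_CUBIC)
    cv2.imwrite(f'pics/{n}_{cam}.png',im)
E
python3 look.py a wrist top
```

```text
t: 0.6
position: [0.2047, 0.5101, 0.2498]
orientation: [-0.098, 0.995, -0.0, -0.0]
wrist_force: [-0.8, -1.0, 0.6]
gripper_width: 0.0123
t: 1.85
position: [0.4152, 0.2342, 0.25]
orientation: [-0.095, 0.995, -0.0, -0.0]
wrist_force: [0.4, 0.0, -0.9]
gripper_width: 0.0001
t: 3.22
position: [0.6256, -0.0419, 0.2492]
orientation: [-0.094, 0.996, -0.0, -0.0]
wrist_force: [-0.3, 1.1, 0.3]
gripper_width: 0.0002
t 3.225 tcp local mm [91.3 49.6] z 0.2492 w 0.00022178137596528253 F [-0.3  1.1  0.3]
axes local [[-1.0, 0.003], [0.003, 1.0]] [ 0.001 -0.    -1.   ]
```

View pics/a_wrist.png

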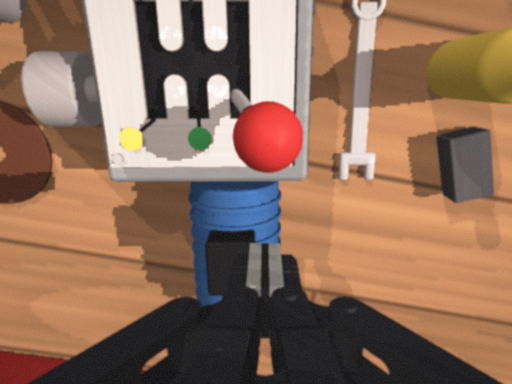

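View pics/a_top.png

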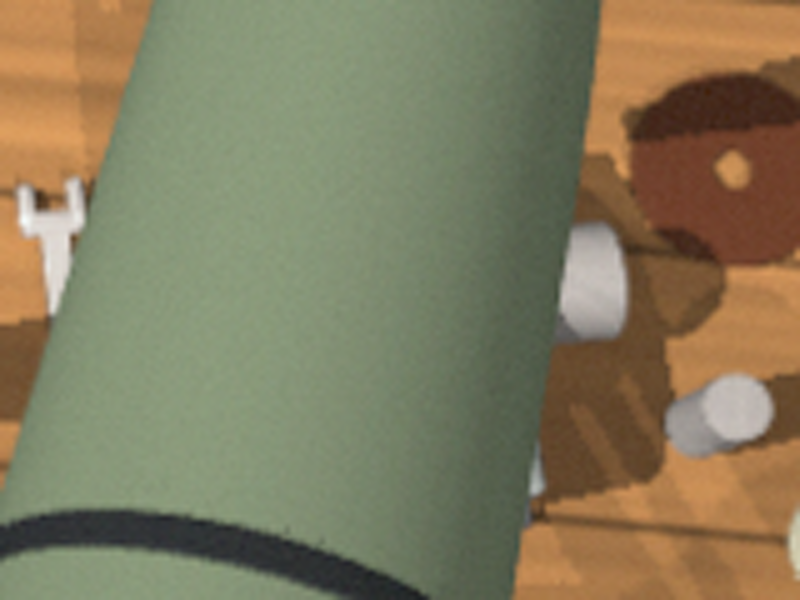

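The wrist picture shows the knob at (268,136) straight ahead of the shut fingers (265,270). Green (200,138) is in the centre +x slot, which agrees with the first reading. Next I lower and push along -x.

```bash
python3 -m inch '{"slide":[[0,0.001,0.02],[0,0,0.02],[0,0,0.02],[0,0,0.017],[0,0,0]],"rot":[[0,0,0],[0,0,0],[0,0,0],[0,0,0],[0,0,0]],"claw":[-1,-1,-1,-1,-1]}'
python3 -m inch '{"slide":[[0.008,0,0],[0.006,0,0],[0.005,0,0],[0.005,0,0],[0.005,0,0],[0.005,0,0],[0.005,0,0],[0,0,0]],"rot":[[0,0,0],[0,0,0],[0,0,0],[0,0,0],[0,0,0],[0,0,0],[0,0,0],[0,0,0]],"claw":[-1,-1,-1,-1,-1,-1,-1,-1]}'
cat >> look.py <<'E'
if 'wrist' in sys.argv:
    c=capture('wrist');T=c['tool_from_camera'];e=Rt@T[:3,3]+p;Rm=Rt@T[:3,:3]
    im=c['pixels'].astype(int);m=((im[...,0]>110)&(im[...,1]<70)&(im[...,2]<70)).astype(np.uint8)
    n_,l,st,ce=cv2.connectedComponentsWithStats(m)
    # pick red blob nearest expected by size
    for i in range(1,n_):
        if st[i,4]>400:
            z=.18
            for _ in range(10):
                ee,d=ray(c,ce[i],e,Rm);P=ee+d*(z-ee[2])/d[2];k=Q.T@(P[:2]-o)
                z=.01+np.sqrt(max(.18**2-k@k,.02))
            print('knob?',st[i].tolist(),ce[i].round(1),'local',(k*1e3).round(1),'z',round(z,4))
E
python3 look.py b wrist
```

```text
t: 3.95
position: [0.6232, -0.0381, 0.1719]
orientation: [-0.096, 0.995, 0.0, -0.002]
wrist_force: [-0.9, -0.0, -0.3]
gripper_width: 0.0
t: 4.95
position: [0.5858, -0.0465, 0.1732]
orientation: [-0.095, 0.995, -0.0, -0.0]
wrist_force: [1.8, -0.0, 1.5]
gripper_width: 0.0002
t 4.95 tcp local mm [51.4 52.6] z 0.1732 w 0.0002460992109904116 F [ 1.8 -0.   1.5]
axes local [[-1.0, 0.0], [0.0, 1.0]] [ 0.001  0.    -1.   ]
knob? [210, 171, 110, 111, 6768] [255.9 224.9] local [21.3 49.7] z 0.1817
```

View pics/b_wrist.png

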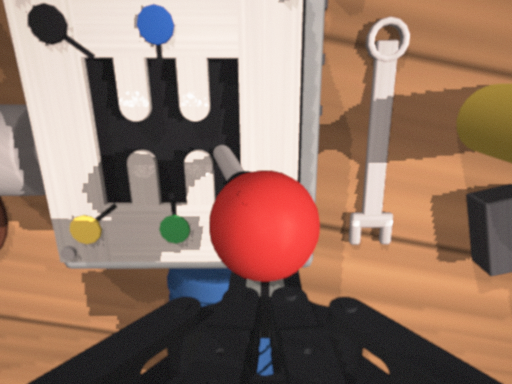

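The fingers have touched and moved the knob, now at (265,226) with the stem at about x=+20 local, about 30–31 mm ahead of the TCP. I continue to neutral.

```bash
sed -i 's/im\[...,1\]<70)&(im\[...,2\]<70)/im[...,1]*2<im[...,0])\&(im[...,2]*2<im[...,0])/; s/ray(c,ce\[i\],e/ray(c,(st[i,0]+st[i,2]\/2-.5,st[i,1]+st[i,3]\/2-.5),e/' look.py
python3 -m inch '{"slide":[[0.005,0,0],[0.005,0,0],[0.005,0,0],[0.0045,0,0],[0,0,0]],"rot":[[0,0,0],[0,0,0],[0,0,0],[0,0,0],[0,0,0]],"claw":[-1,-1,-1,-1,-1]}'
python3 look.py c wrist
```

```text
t: 5.68
position: [0.5666, -0.0502, 0.1732]
orientation: [-0.095, 0.995, -0.0, -0.0]
wrist_force: [2.0, 0.5, 0.8]
gripper_width: 0.0001
t 5.675 tcp local mm [31.9 52.6] z 0.1732 w 0.00013777961011385604 F [2.  0.5 0.8]
axes local [[-1.0, 0.0], [0.0, 1.0]] [ 0.001  0.    -1.   ]
knob? [210, 171, 111, 112, 9726] [265.3 226.3] local [ 2.3 53. ] z 0.182
```

View pics/c_wrist.png

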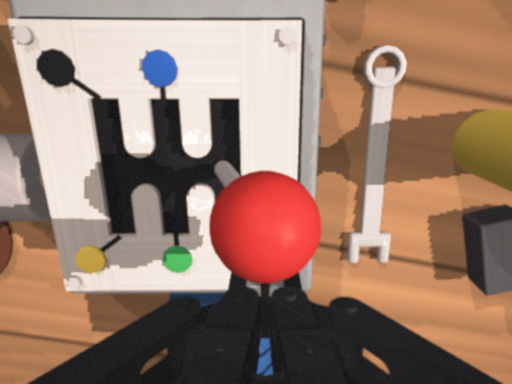

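```bash
python3 -m inch '{"slide":[[0.0015,0,0],[0,0,0],[-0.013,0,0],[0,0.024,0],[0,0.024,0],[0.0215,0,0],[0.0215,0,0],[0,0,0]],"rot":[[0,0,0],[0,0,0],[0,0,0],[0,0,0],[0,0,0],[0,0,0],[0,0,0],[0,0,0]],"claw":[-1,-1,-1,-1,-1,-1,-1,-1]}'
python3 look.py d wrist
```

```text
t: 6.78
position: [0.5261, -0.0088, 0.1729]
orientation: [-0.095, 0.995, 0.0, -0.001]
wrist_force: [-0.9, 0.4, -0.4]
gripper_width: -0.0003
t 6.775 tcp local mm [-1.00e-01  1.01e+02] z 0.1729 w -0.0003144489731976746 F [-0.9  0.4 -0.4]
axes local [[-1.0, 0.0], [0.0, 1.0]] [ 0.002  0.    -1.   ]
knob? [83, 247, 102, 95, 6287] [129. 289.] local [-2.3 51.6] z 0.1824
```

View pics/d_wrist.png

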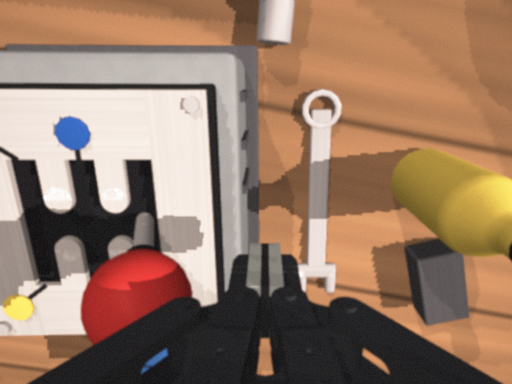

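The gripper hides the lower part of the knob (visible top 247, left 83), so that estimate is biased. The stem is in line with the crossbar. I push across gently.

```bash
python3 -m inch '{"slide":[[0,-0.01,0],[0,-0.005,0],[0,-0.005,0],[0,-0.005,0],[0,-0.005,0],[0,0,0]],"rot":[[0,0,0],[0,0,0],[0,0,0],[0,0,0],[0,0,0],[0,0,0]],"claw":[-1,-1,-1,-1,-1,-1]}'
python3 look.py e wrist
```

```text
t: 7.62
position: [0.5372, -0.0385, 0.1781]
orientation: [-0.095, 0.995, -0.0, 0.005]
wrist_force: [-2.4, 7.4, 26.4]
gripper_width: -0.0001
t 7.625 tcp local mm [ 5.2 69.7] z 0.1781 w -6.196069806542306e-05 F [-2.4  7.4 26.4]
axes local [[-1.0, -0.0], [-0.0, 1.0]] [-0.01  -0.001 -1.   ]
knob? [120, 240, 102, 85, 5641] [168.8 277.7] local [-1.6 34.4] z 0.1867
```

View pics/e_wrist.png

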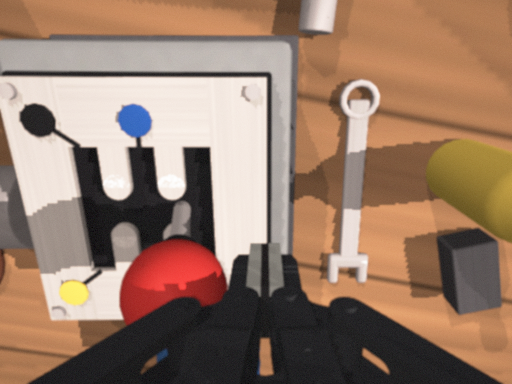

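The upward force of 26 N means the splayed finger linkage is resting on the knob. I back off, turn the tool 90° so the linkage spreads away from the knob, and push again.

```bash
python3 -m inch '{"slide":[[0,0.006,-0.006],[0,0.012,-0.006],[0,0.02,0],[0,0,0]],"rot":[[0,0,0],[0,0,0],[0,0,0],[0,0,0]],"claw":[-1,-1,-1,-1]}'
python3 look.py f wrist
```

```text
t: 8.22
position: [0.5248, 0.0006, 0.1847]
orientation: [-0.096, 0.995, 0.0, -0.001]
wrist_force: [-0.6, -0.6, 0.1]
gripper_width: -0.0001
t 8.225 tcp local mm [  0.5 110.4] z 0.1847 w -9.144476243630914e-05 F [-0.6 -0.6  0.1]
axes local [[-1.0, -0.002], [-0.002, 1.0]] [ 0.001  0.001 -1.   ]
knob? [21, 243, 100, 103, 7908] [ 70.9 293.2] local [ 3.3 32.8] z 0.187
```

```bash
python3 -m inch '{"slide":[[0,0,0],[0,0,0],[0,0,0],[0,0,0],[0,0,0],[0,0,0],[0,0,0],[0,0,0],[0,0,0],[0,0,0]],"rot":[[0,0,10],[0,0,10],[0,0,10],[0,0,10],[0,0,10],[0,0,10],[0,0,10],[0,0,10],[0,0,10],[0,0,0]],"claw":[-1,-1,-1,-1,-1,-1,-1,-1,-1,-1]}'
python3 look.py g wrist
```

```text
t: 9.57
position: [0.5256, -0.0013, 0.185]
orientation: [0.636, 0.772, -0.0, -0.0]
wrist_force: [-0.8, 0.3, -0.4]
gripper_width: -0.0001
t 9.575 tcp local mm [  0.9 108.4] z 0.185 w -8.787900704531521e-05 F [-0.8  0.3 -0.4]
axes local [[-0.002, 1.0], [1.0, 0.002]] [-0. -0. -1.]
```

View pics/g_wrist.png

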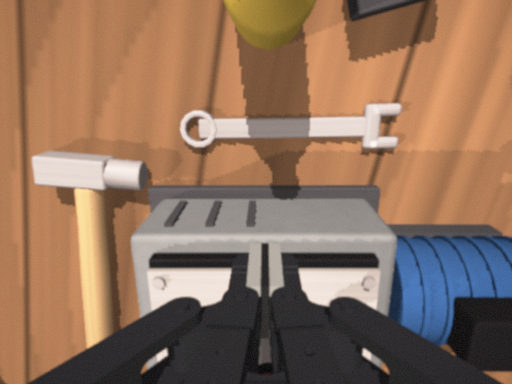

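I turned it the other way (+90°). The linkage still spreads along x, so this orientation works for the push, only without a camera view. I push in stages and watch the force.

```bash
python3 -m inch '{"slide":[[0,-0.001,0.008],[-0.015,0,0],[-0.015,0,0],[-0.01,0,0],[-0.005,0,0],[-0.005,0,0],[0,0,0]],"rot":[[0,0,0],[0,0,0],[0,0,0],[0,0,0],[0,0,0],[0,0,0],[0,0,0]],"claw":[-1,-1,-1,-1,-1,-1,-1]}'
python3 look.py h scene
```

```text
t: 10.55
position: [0.5343, -0.0504, 0.1774]
orientation: [0.637, 0.771, 0.0, 0.0]
wrist_force: [-0.9, 1.6, 0.8]
gripper_width: 0.0001
t 10.55 tcp local mm [ 0.1 58.6] z 0.1774 w 9.240370332696302e-05 F [-0.9  1.6  0.8]
axes local [[0.0, 1.0], [1.0, -0.0]] [ 0.  0. -1.]
```

View pics/h_scene.png

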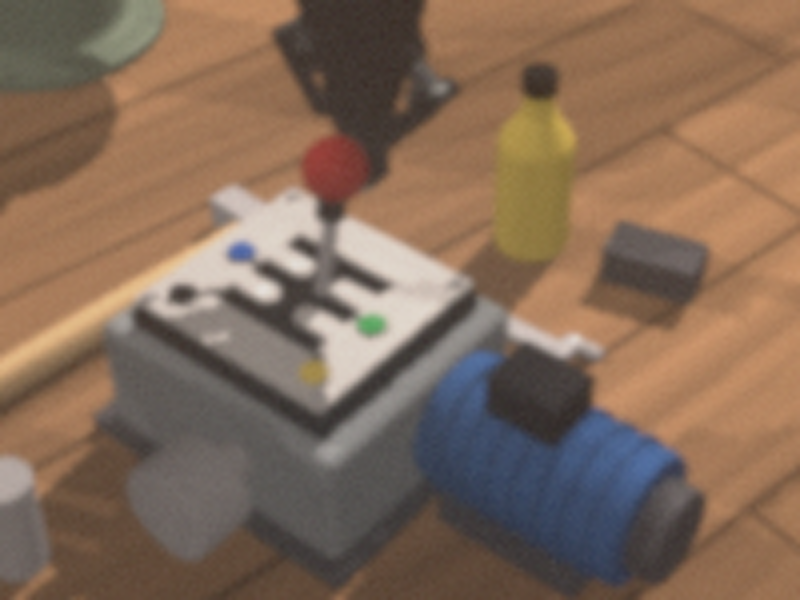

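The scene view shows the stem in the crossbar between the +y and centre columns, near (325,275), with light contact of about 2 N. I continue to the centre column.

```bash
python3 -m inch '{"slide":[[-0.005,0,0],[-0.005,0,0],[-0.005,0,0],[-0.005,0,0],[-0.005,0,0],[-0.002,0,0],[0,0,0]],"rot":[[0,0,0],[0,0,0],[0,0,0],[0,0,0],[0,0,0],[0,0,0],[0,0,0]],"claw":[-1,-1,-1,-1,-1,-1,-1]}'
python3 look.py i scene
```

```text
t: 11.48
position: [0.5392, -0.0772, 0.1772]
orientation: [0.637, 0.771, -0.0, 0.0]
wrist_force: [-0.2, 1.1, 1.5]
gripper_width: -0.0002
t 11.475 tcp local mm [-0.1 31.3] z 0.1772 w -0.00021116361883058706 F [-0.2  1.1  1.5]
axes local [[0.0, 1.0], [1.0, -0.0]] [-0. -0. -1.]
```

View pics/i_scene.png

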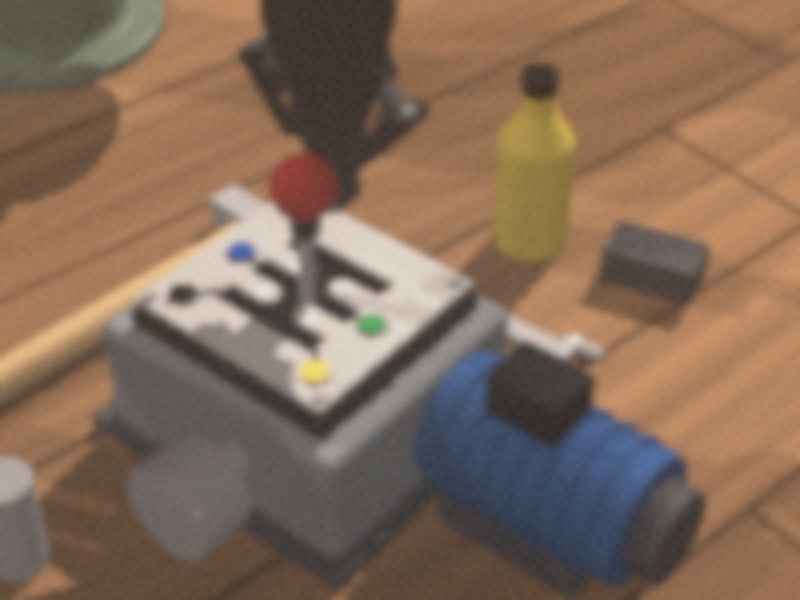

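```bash
python3 -m inch '{"slide":[[0.015,0,0],[0.02,0,0],[0,-0.033,0],[0,-0.033,0]],"rot":[[0,0,0],[0,0,0],[0,0,0],[0,0,0]],"claw":[-1,-1,-1,-1]}'
python3 -m inch '{"slide":[[0,0,0],[0,0,0],[0,0,0],[0,0,0],[0,0,0],[0,0,0],[0,0,0],[0,0,0],[0,0,0],[0,0,0]],"rot":[[0,0,10],[0,0,10],[0,0,10],[0,0,10],[0,0,10],[0,0,10],[0,0,10],[0,0,10],[0,0,10],[0,0,0]],"claw":[-1,-1,-1,-1,-1,-1,-1,-1,-1,-1]}'
python3 -m inch '{"slide":[[0,0.033,0],[0,0.033,0],[0,0,0]],"rot":[[0,0,0],[0,0,0],[0,0,0]],"claw":[-1,-1,-1]}'
python3 look.py j wrist
```

```text
t: 12.02
position: [0.4666, -0.0536, 0.1771]
orientation: [0.636, 0.772, -0.0, -0.0]
wrist_force: [-0.4, 0.7, -0.5]
gripper_width: 0.0001
t: 13.28
position: [0.4675, -0.054, 0.1773]
orientation: [0.995, 0.097, -0.0, 0.0]
wrist_force: [0.2, 0.4, 0.6]
gripper_width: 0.0
t: 13.65
position: [0.4809, -0.1209, 0.1773]
orientation: [0.995, 0.096, 0.0, 0.0]
wrist_force: [0.4, 0.1, -0.3]
gripper_width: 0.0003
t 13.65 tcp local mm [-65.7  -0.6] z 0.1773 w 0.00027831987736944025 F [ 0.4  0.1 -0.3]
axes local [[1.0, 0.001], [0.001, -1.0]] [ 0.001  0.001 -1.   ]
knob? [197, 47, 122, 132, 12464] [257.7 112.9] local [4.4 1.9] z 0.1899
```

View pics/j_wrist.png

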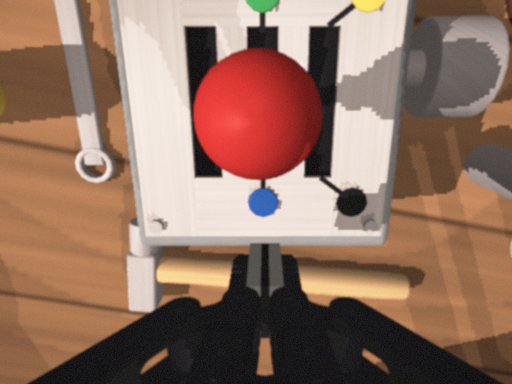

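The wrist picture shows the knob at (258,113), in line with the green slot (263,0) and the fingers (265,260). That is knob local about (4,2), inside the centre column. I push +x.

```bash
python3 -m inch '{"slide":[[0.02,0,0],[0.008,0,0],[0.005,0,0],[0.005,0,0],[0.005,0,0],[0.005,0,0],[0.005,0,0],[0.005,0,0],[0,0,0]],"rot":[[0,0,0],[0,0,0],[0,0,0],[0,0,0],[0,0,0],[0,0,0],[0,0,0],[0,0,0],[0,0,0]],"claw":[-1,-1,-1,-1,-1,-1,-1,-1,-1]}'
python3 look.py k wrist
```

```text
t: 14.88
position: [0.5377, -0.1087, 0.1772]
orientation: [0.995, 0.095, 0.0, -0.0]
wrist_force: [-1.7, 0.7, 0.6]
gripper_width: 0.0001
t 14.875 tcp local mm [-7.7  0.7] z 0.1772 w 0.00011639508057231516 F [-1.7  0.7  0.6]
axes local [[1.0, 0.0], [0.0, -1.0]] [ 0. -0. -1.]
knob? [204, 175, 111, 111, 9180] [258.1 231.7] local [22.1  2.8] z 0.1886
```

View pics/k_wrist.png

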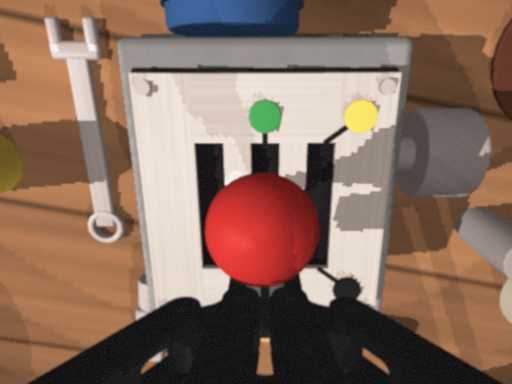

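The knob (262,229) is moving up the centre column toward green (265,117) with under 2 N. About 30 mm is left, so I approach the stop in small steps.

```bash
python3 -m inch '{"slide":[[0.005,0,0],[0.005,0,0],[0.005,0,0],[0.004,0,0],[0.003,0,0],[0.002,0,0],[0.002,0,0],[0,0,0]],"rot":[[0,0,0],[0,0,0],[0,0,0],[0,0,0],[0,0,0],[0,0,0],[0,0,0],[0,0,0]],"claw":[-1,-1,-1,-1,-1,-1,-1,-1]}'
python3 look.py l wrist
```

```text
t: 15.98
position: [0.563, -0.1039, 0.1773]
orientation: [0.995, 0.095, 0.0, 0.0]
wrist_force: [-1.7, -0.4, -1.2]
gripper_width: 0.0
t 15.975 tcp local mm [18.1  0.6] z 0.1773 w 2.026250228863371e-05 F [-1.7 -0.4 -1.2]
axes local [[1.0, -0.0], [-0.0, -1.0]] [ 0.  0. -1.]
knob? [207, 172, 108, 106, 8889] [259.5 224.9] local [47.7  2.2] z 0.1835
```

View pics/l_wrist.png

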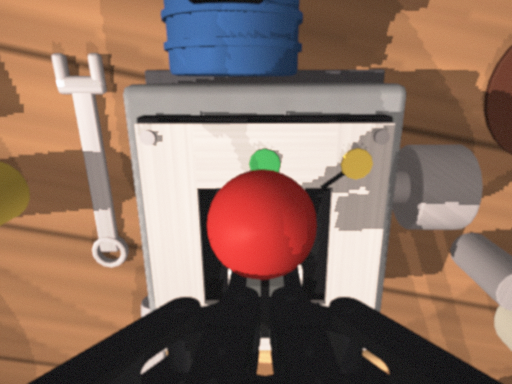

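```bash
python3 -m inch '{"slide":[[0.0015,0,0],[0.0015,0,0],[0,0,0]],"rot":[[0,0,0],[0,0,0],[0,0,0]],"claw":[-1,-1,-1]}'
python3 -m inch '{"slide":[[0.001,0,0],[0,0,0]],"rot":[[0,0,0],[0,0,0]],"claw":[-1,-1]}'
python3 look.py m wrist
```

```text
t: 16.45
position: [0.5659, -0.1033, 0.1773]
orientation: [0.995, 0.095, 0.0, 0.0]
wrist_force: [-1.7, -0.2, -1.8]
gripper_width: 0.0001
t: 16.7
position: [0.5668, -0.1032, 0.1773]
orientation: [0.995, 0.095, 0.0, 0.0]
wrist_force: [-1.6, -1.2, -1.6]
gripper_width: 0.0001
t 16.7 tcp local mm [22.   0.6] z 0.1773 w 0.00010818717247136259 F [-1.6 -1.2 -1.6]
axes local [[1.0, -0.0], [-0.0, -1.0]] [ 0.  0. -1.]
knob? [207, 171, 107, 106, 8739] [259.6 224.1] local [51.6  2.4] z 0.1824
```

```bash
python3 -m inch '{"slide":[[0.001,0,0],[0,0,0]],"rot":[[0,0,0],[0,0,0]],"claw":[-1,-1]}'
python3 -m inch '{"slide":[[0.0008,0,0],[0,0,0]],"rot":[[0,0,0],[0,0,0]],"claw":[-1,-1]}'
```

```text
t: 17.05
position: [0.5678, -0.1029, 0.1773]
orientation: [0.995, 0.095, -0.0, 0.0]
wrist_force: [-1.6, -0.6, -2.1]
gripper_width: -0.0001
t: 17.3
position: [0.5686, -0.1028, 0.1773]
orientation: [0.995, 0.095, 0.0, -0.0]
wrist_force: [-2.2, 0.4, -1.3]
gripper_width: -0.0001
```

```bash
python3 -m inch '{"slide":[[0.0008,0,0],[0,0,0]],"rot":[[0,0,0],[0,0,0]],"claw":[-1,-1]}'
python3 -m inch '{"slide":[[0.0005,0,0],[0,0,0]],"rot":[[0,0,0],[0,0,0]],"claw":[-1,-1]}'
```

```text
t: 17.55
position: [0.5692, -0.1026, 0.1772]
orientation: [0.995, 0.095, -0.0, -0.0]
wrist_force: [-3.2, 0.0, -2.6]
gripper_width: 0.0001
t: 17.8
position: [0.5696, -0.1025, 0.1772]
orientation: [0.995, 0.095, -0.0, -0.0]
wrist_force: [-3.2, -0.3, -2.5]
gripper_width: 0.0001
```

```bash
python3 -m inch '{"slide":[[0.0008,0,0],[0,0,0]],"rot":[[0,0,0],[0,0,0]],"claw":[-1,-1]}'
python3 look.py n wrist
```

```text
t: 18.05
position: [0.5703, -0.1024, 0.1771]
orientation: [0.995, 0.095, -0.0, -0.0]
wrist_force: [-3.1, -0.8, -2.3]
gripper_width: -0.0
t 18.05 tcp local mm [25.6  0.7] z 0.1771 w -1.0116266080392899e-05 F [-3.1 -0.8 -2.3]
axes local [[1.0, -0.0], [-0.0, -1.0]] [-0.001 -0.    -1.   ]
knob? [208, 173, 106, 105, 8621] [259.9 225.7] local [54.3  2.4] z 0.1816
```

View pics/n_wrist.png

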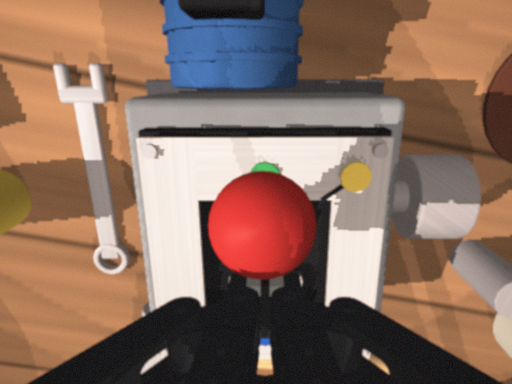

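Contact force has risen to about 4 N and the knob reads about x=54 mm, which is home. I back straight off, rise, and move clear for a top view.

```bash
python3 -m inch '{"slide":[[-0.01,0,0],[-0.03,0,0],[-0.03,0,0],[0,0,-0.04],[0,0,-0.04],[0,-0.045,0],[0,-0.045,0],[0,-0.045,0],[0,-0.045,0],[0,-0.045,0],[0,-0.045,0],[0,0,0]],"rot":[[0,0,0],[0,0,0],[0,0,0],[0,0,0],[0,0,0],[0,0,0],[0,0,0],[0,0,0],[0,0,0],[0,0,0],[0,0,0],[0,0,0]],"claw":[-1,-1,-1,-1,-1,-1,-1,-1,-1,-1,-1,-1]}'
python3 look.py o top; python3 -c "
import cv2
from workcell import capture
c=capture('top');cv2.imwrite('pics/o_full.png',cv2.resize(c['pixels'][:,:,::-1],(800,600)))"
```

```text
t: 19.65
position: [0.4508, 0.1521, 0.2583]
orientation: [0.995, 0.098, 0.002, -0.001]
wrist_force: [0.7, -0.9, 0.3]
gripper_width: -0.0
t 19.65 tcp local mm [-43.5 273.2] z 0.2583 w -4.0061818249646934e-05 F [ 0.7 -0.9  0.3]
axes local [[1.0, 0.005], [0.005, -1.0]] [ 0.004 -0.001 -1.   ]
```

View pics/o_top.png

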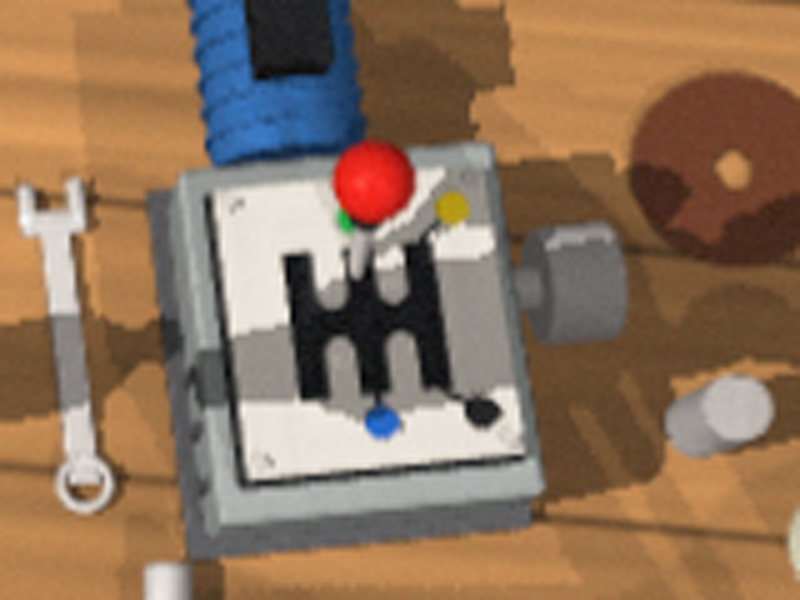

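View pics/o_full.png

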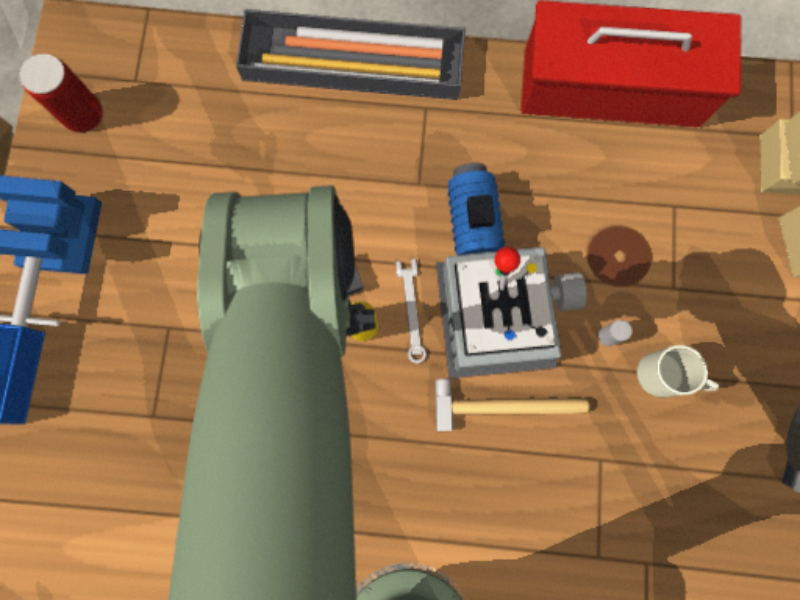

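Crop pixel of the knob is (374,182). I convert it to local coordinates at z = 0.182.

Run:
```python
from h import *
from workcell import telemetry
import pickle
c=pickle.load(open('top.pkl','rb'))
y=np.radians(10.93);Q=np.array([[np.cos(y),-np.sin(y)],[np.sin(y),np.cos(y)]]);o=np.array([.5453,-.1079])
k=atz(c,((374.5)/5-.5+250,182.5/5-.5+130),.182)[:2]
print(Q.T@(k-o)*1e3, (k-np.array([.5973,-.0982]))*1e3, telemetry.get_state()['wrist_force'])
```

```text
[53.54746726  1.27540687] [0.33426372 1.70538265] [-0.19983273  0.24091763  0.33273276]
```

```bash
python3 -c "
from workcell import close_job
print(close_job())"
```

```text
the job is handed in; nothing more can be done
None
```

The lever is home in the green-marked slot (centre column, +x end), and the job is handed in; no verdict was reported. With closed fingers I pushed it back out of the +y column to neutral, across the gate to the centre column, then forward to the stop.

- **Lever position:** the last top view puts the knob at (53.5, 1.3) mm in the gearbox frame, about 1.7 mm from the green marker's centre. It never entered another marked slot.
- **Robot:** it is clear of the lever and everything else, with the wrist force near zero. The arm clock was about 20 s of the 46 s allowed.
- **Bystanders:** in the final picture the wrench, hammer, disc, offcut and mug look unmoved. The bottle and billet are partly hidden by the arm there, but I never touched them.
- **What went wrong:** during the first sideways push the finger linkage rested on the knob, and the wrist read about 27 N at the end of that move. That is under the 40 N limit, but I only have the end-of-move reading, so a higher peak in between can't be ruled out. I backed off and turned the tool, though the opposite way to what I intended, so that push had no wrist-camera view. After that the end-of-move readings stayed at about 4 N or less.

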